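# Snap the fabric marker into its clip holder

## Task

Put the fabric marker back in the two-clip holder: lay it lengthwise over both spring clips and push it down until each clip has snapped over it and it rests fully home at both ends. How high the clip bar stands is not known, so feel for the snap and stop pushing then, never pressing hard on the marker or the holder; let go of the marker and leave the other things on the desk where they are.

Things in the scene. Friction and masses are not known exactly. Their poses are not given: they have to be found in the camera images.
- marker: Fabric marker pen with cap, 135 mm long, 17 mm wide, 16 mm high as it lies, about 30 g; widest near the middle, 14 to 15 mm wide where the clips take it, 12 mm at the ends; flat underside. Origin: centre of its underside, 8 mm below its axis; y axis along its length, z up as it lies. It may go in the holder either way round.
- holder: Desk stand for the marker, fixed: wooden base plate 74 x 170 mm, 14 mm thick, with an aluminium clip bar above it that carries two spring clips. Origin: centre of the underside of the base plate, on the desk; z up; y is the long direction, along which the marker must lie, centred over the origin.
- bar_mid (a point): Top of the base plate at the holder's middle. Above it the bar, 26 x 122 x 10 mm, slides up and down on two posts; stiff friction holds it where it was last set. The clips' seat pads stand 12 mm above the bar's top, anywhere from 42 to 72 mm above the desk, both the same; this height is not among the readings. 68 mm between the clips is free for fingers.
- clip_a (a point): Top of the base plate below the clip at the holder's y = +42 mm. Each clip is 16 mm long in y: a 14 mm wide seat pad between two sprung steel jaws, 28 mm over all. Their rounded lips stand 10 mm apart, 14.5 mm above the pad; above the lips the jaws flare to a mouth 19 mm wide, top 24 mm above the pad. The marker meets them with its underside about 15 mm above the pads.
- clip_b (a point): Top of the base plate below the clip at y = -42 mm, same as clip_a. Spreading the lips takes about 5 to 12 N for both clips together, half for one; then the force drops, the marker jumps onto the pads, the lips hold it down and more pushing meets a rigid stop. Either end may snap first; an end left high can be pushed down from above, close to its clip, inside the gap of 68 mm.
- button_a (a joint): White sensing button, 8 mm across, in the seat pad of the clip at the holder's y = +42 mm. Reads 0 m up (it stands 4 mm above the pad), up to 0.004 m pressed flush; the marker presses it (0.4 N) only when that end has snapped home.
- button_b (a joint): The same button in the clip at the holder's y = -42 mm.
- tape_measure: Bystander: round white tape measure, 55 x 68 x 18 mm; origin at the underside.
- pin_tin: Bystander: flat rectangular tin with a hinged lid, 62 x 89 x 22 mm; origin at the centre of the underside.
- masking_tape: Bystander: roll of masking tape lying flat, 104 mm across, 25 mm high; origin at the centre of the underside.
Mind the look-alikes: they are no part of the job. What is shaped like the marker but yellow is not meant.

How it is judged:
By the outcome, as a careful person would: the job done as asked, in the order asked, and still so for the second after the job is handed in, with the robot touching nothing.
It also fails if it takes over 67 s, if anything falls off the work surface, if the arm or the gripper's body presses on something with over 40 N, if the wrist force passes 120 N, or if a joint passes its speed limit or range.

## Robot

A 6-joint arm with a two-finger parallel gripper is mounted at the origin on a cart in front of the work surface, level with it; the furniture and walls round the work are solid. World frame = base frame: x ahead of the robot, y to its left, z up, the work surface at z = 0. Lengths are in m, angles in rad, forces in N, time in s.
With the tool pointing down it reaches from about 0.35 to 0.775 m from the base axis. Payload 7.3 kg.
Tool frame: the origin (TCP) lies at the very end of the fingers, on their centre line; the grasp point (between the pads) lies 19 mm behind it; z points along the fingers, y is the line along which they close (so a half turn about z gives the same grasp; the last joint's range is limited). The gripper opens to 92 mm and grips with 3 to 60 N. Pads are 19 mm wide; open, the fingers measure 130 mm over their backs; the gripper's body (75 mm by 190 mm) begins 47 mm behind the grasp point.
Start: joints at [-0.146, 0.342, 1.524, -0, 1.275, -0.146], TCP at [0.525, 0, 0.227] pointing down, gripper open.
Joint ranges: [-2.53, 2.53], [-0.77, 2.02], [0.04, 2.7], [-1, 4.14], [0.28, 2.66], [-3.11, 3.11]. Speed limits (rad/s): [2.57, 2.57, 3.14, 3.14, 3.14, 3.14].

## Interface

Orientations are given as [roll, pitch, yaw] about the fixed x, y, z axes, in that order (R = Rz(yaw) Ry(pitch) Rx(roll)).
In Python, from cell import observe, read_camera, get_calibration, hand_in, search_frame gives the robot as it stands.
- The arm moves only by the tool step_arm, never from a script. Its argument "commands" is a list of rows, each an object with "translation": the shift along the tool's x, y, z in mm, a list of three; "roll": the turn about the tool's z in rad. In form: [{"translation": [x, y, z], "roll": roll}, ...]. A call has 1 to 20 rows; each row shifts and turns the commanded pose from where the row before left it, along the tool's axes as they then stand; what a row does not reach is not made up. A row lasts 1/12 s, in which the tool goes at most 41.7 mm and 7.16 degrees, less where a joint would pass 70% of its speed; a pose out of reach is approached as far as the arm can. A call is refused whole if a number of a shift passes 41.7 or a number of a turn 0.125, either way. A call with a gripper value outside its range is refused whole. "fingers" is the opening, from 0 (shut) to 1 (fully open), set as the call begins (left out, the last holds). The fingers move at their own pace and stop on an object; "grip_force" is the grip in N (left out, the last holds). Time passes only in rows, so rows that do not move let the fingers close. It gives the time, the measured TCP pose, the force, the opening and the grip force at its end, in the units of the state.
- observe(): the state, without advancing time (a new reading comes with each control period).
- read_camera(name): name is "scene" or "side" or "wrist"; returns the picture (420x560x3 uint8, red, green, blue); there is no depth.
- get_calibration(name): a dict with "camera_matrix" (3x3 intrinsics, pixels), "world_from_camera" (4x4, takes a point from camera to world coordinates). Camera axes: x right, y up, looking along -z (the intrinsics and any distortion apply to the point x, -y, -z); pixel columns grow to the right and rows downward; lengths in m; the calibration is good to about 2 mm. A picture is of the moment at which its call begins: read the wrist's pose just before it. get_calibration takes no time and is no camera call; for the wrist camera it gives the pose at the moment of the call.
- hand_in(): hands the job in; it is judged then, once.
Trained networks look in the newest picture that a camera, given by its name, has taken for a name from the list of things; names that differ only in an ending like _2 or _b are one class to them, and where a whole thing is asked for, a point or a joint stands for the part that bears it (a point fixed in the world has none). Each returns a list of dicts, best first, with "confidence" (0 to 1); they miss things now and then, are a little off and sometimes report something else, mostly with a low value. They report only what shows in the picture. A call takes as long as a camera call. They do not tell look-alikes from the thing itself.
- search_frame(camera, name): "at" ([x, y, z] in m, in world coordinates, good to about 4 mm: the middle of the surface that is visible of it).
The state is a dict: "time": time; "qpos": joint angles; "qvel": joint speeds; "joint_efforts": joint torques, N m; "tool_pos": TCP position; "tool_rot": TCP orientation; "contact_force": force on the tool from outside, world axes, zero at the start; "torque": the same for the moment, N m; "opening": finger opening in m; "grip_force": force on a finger pad.
Only numpy, scipy, OpenCV 4.12 (cv2) and the standard library are available. Lean on these libraries where they do the work, as an engineer would, in place of code of your own. Each camera call takes 0.05 s, during which the arm holds its last target. There are 200 camera calls.

## Working session

There is one attempt and no reset: what is moved stays moved. The work goes in short steps, Python scripts to look and compute and a tool call to move; the robot and the scene stay as the last step left them, time stands still between calls to the robot, and variables do not carry over. Pictures are saved under pics/ and viewed, at most 10 in all, crops included, and the job is handed in when it is done.

Besides the shell and the picture viewer there is one more tool, called as a command line: name --argument value ..., lists and objects as JSON in quotes. step_arm: Moves the arm, as the interface text tells. Its arguments: {"type":"object","properties":{"commands":{"type":"array"},"fingers":{"type":"number"},"grip_force":{"type":"number"}},"required":["commands"]}

```bash
mkdir -p pics; python3 - <<'E'
from cell import *
import cv2
for c in ["scene","side"]:
    cv2.imwrite(f"pics/{c}0.png",read_camera(c)[:,:,::-1])
    for n in ["marker","holder","tape_measure","pin_tin","masking_tape","button_a"]:
        print(c,n,[( [round(v,3) for v in d["at"]],round(d["confidence"],2)) for d in search_frame(c,n)][:4])
s=observe();print(s["tool_pos"],s["tool_rot"],s["time"],s["contact_force"])
E
```

```text
scene marker [([0.503, 0.376, 0.014], 0.86), ([0.615, 0.141, 0.01], 0.68), ([0.657, 0.317, 0.023], 0.36)]
scene holder [([0.458, 0.186, 0.013], 0.67), ([0.65, 0.315, 0.023], 0.52), ([0.44, -0.151, 0.02], 0.22)]
scene tape_measure [([0.445, -0.003, 0.013], 0.95)]
scene pin_tin [([0.659, 0.312, 0.023], 0.56)]
scene masking_tape [([0.438, -0.152, 0.021], 0.86)]
scene button_a []
side marker [([0.508, 0.375, 0.014], 0.88), ([0.621, 0.142, 0.013], 0.65)]
side holder [([0.474, 0.197, 0.015], 0.96)]
side tape_measure [([0.448, 0.002, 0.019], 0.48)]
side pin_tin [([0.665, 0.332, 0.02], 0.82)]
side masking_tape [([0.442, -0.144, 0.015], 0.61), ([0.471, 0.2, 0.015], 0.17)]
side button_a []
[5.25019278e-01 1.62202851e-05 2.26754868e-01] [3.14145779e+00 2.72528065e-08 1.57079851e+00] 0.7 [-0.48526844 -0.64462284  0.33824296]
```

View pics/scene0.png

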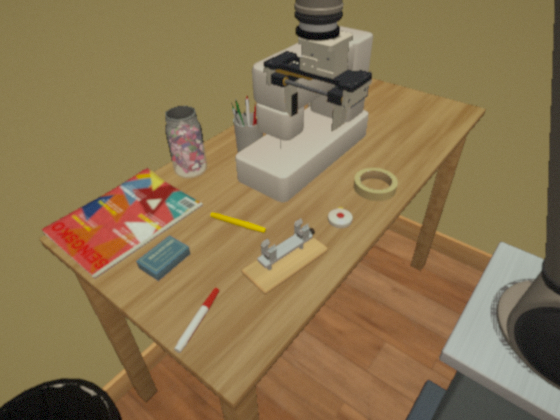

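View pics/side0.png

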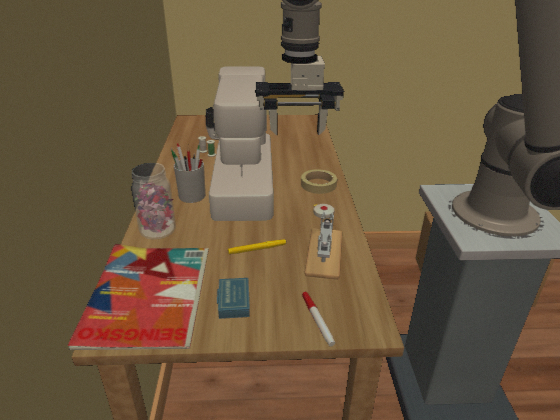

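The scene picture shows the white marker with a red cap at about (198,318) and the yellow look-alike at (238,222). The holder is at (287,258). In the side view they are at (318,317), (257,246) and (325,245). The pens in the cup at (245,120) also count as look-alikes. I choose the white and red one and check it in a crop.

```bash
cat > h.py <<'E'
import numpy as np, cv2
from cell import *
def ray(cam,px,cal=None):
    c=cal or get_calibration(cam); K=np.array(c["camera_matrix"]);T=np.array(c["world_from_camera"])
    d=c.get("distortion"); 
    p=cv2.undistortPoints(np.array([[px]],float),K,None if d is None else np.array(d))[0,0]
    return T[:3,3],T[:3,:3]@np.array([p[0],-p[1],-1.])
def onz(cam,px,z,cal=None):
    o,v=ray(cam,px,cal); return o+v*(z-o[2])/v[2]
def tri(a,b):
    (o1,v1),(o2,v2)=a,b
    s=np.linalg.lstsq(np.c_[v1,-v2],o2-o1,rcond=None)[0]
    p,q=o1+s[0]*v1,o2+s[1]*v2; return (p+q)/2,np.linalg.norm(p-q)
E
python3 - <<'E'
from h import *
print(get_calibration("scene").keys())
a=cv2.imread("pics/scene0.png");b=cv2.imread("pics/side0.png")
A=cv2.resize(a[205:355,165:345],None,fx=4,fy=4,interpolation=2)[:,:]
B=cv2.resize(b[195:345,280:360],None,fx=4,fy=4,interpolation=2)
cv2.imwrite("pics/c1.png",cv2.resize(np.hstack([A,B]),(780,450)))
for c,pts in (("scene",[(218,290),(179,347)]),("side",[(305,294),(331,340)])):
    P=[onz(c,p,.008) for p in pts]; print(c,np.round(P,3),np.linalg.norm(P[0]-P[1]),(P[0]+P[1])/2)
E
```

```text
dict_keys(['camera_matrix', 'world_from_camera'])
scene [[0.525 0.3   0.008]
 [0.493 0.423 0.008]] 0.12760657062516423 [0.50892437 0.36155559 0.008     ]
side [[0.525 0.302 0.008]
 [0.49  0.421 0.008]] 0.12441554718863987 [0.50756869 0.36184958 0.008     ]
```

View pics/c1.png

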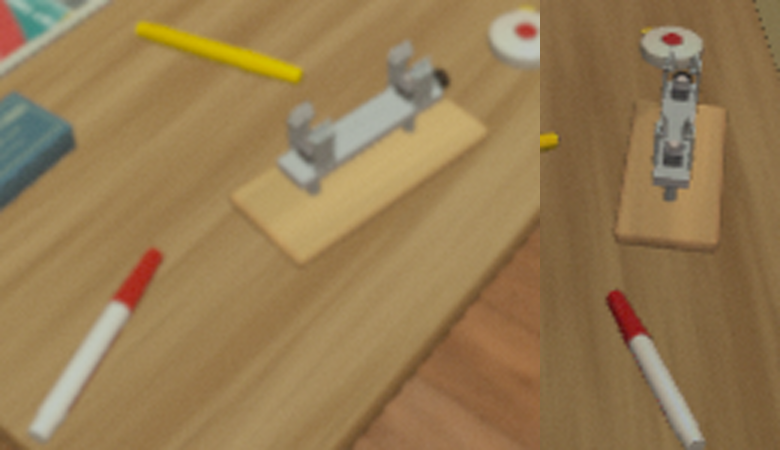

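The crop confirms the choice: white body and red cap, running from (155,255) to (40,432) in the crop. The holder plate and both clips are clearly visible.

```bash
python3 - <<'E'
from h import *
S=lambda u,v:(u/3+165,v/3+205)
D=lambda u,v:((u-540)/3+280,v/3+195)
for c,f,L in (("scene",S,[(233,199),(302,264),(487,130)]),("side",D,[(615,238),(717,246),(727,107),(638,102)])):
    P=np.array([onz(c,f(*p),.014) for p in L]); print(c,np.round(P,3).tolist())
    print(np.linalg.norm(np.diff(P,axis=0),axis=1))
    print("centre",(P[0]+P[2])/2, "long yaw",[np.degrees(np.arctan2(-(b-a)[0],(b-a)[1])) for a,b in ([(P[2],P[1])]+([(P[3],P[0])] if len(P)>3 else []))])
# bar near-end corner triples: bar top near-left, near-right corner
for n,s,d in (("barL",(279,158),(654,180)),("barR",(300,184),(688,186)),("clipnear top",(300,107),(668,140))):
    print(n,tri(ray("scene",S(*s)),ray("side",D(*d))))
E
```

```text
scene [[0.515, 0.241, 0.014], [0.447, 0.254, 0.014], [0.419, 0.091, 0.014]]
[0.06946334 0.16556615]
centre [0.46691624 0.16611998 0.014     ] long yaw [np.float64(-9.653121485276799)]
side [[0.521, 0.249, 0.014], [0.451, 0.26, 0.014], [0.418, 0.093, 0.014], [0.488, 0.084, 0.014]]
[0.07051041 0.17081253 0.07084775]
centre [0.46927982 0.17102274 0.014     ] long yaw [np.float64(-11.3651235367375), np.float64(-11.284777250941747)]
barL (array([0.49322563, 0.21898927, 0.04364865]), np.float64(0.00567352338710846))
barR (array([0.46986637, 0.22638158, 0.04285452]), np.float64(0.0044505348607569006))
clipnear top (array([0.48591709, 0.20553215, 0.07480575]), np.float64(0.01703483004084413))
```

step_arm --commands '[{"translation": [36.4, -1.75, 0], "roll": 0}, {"translation": [36.4, -1.75, 0], "roll": 0}, {"translation": [36.4, -1.75, 0], "roll": 0}, {"translation": [36.4, -1.75, 0], "roll": 0}, {"translation": [36.4, -1.75, 0], "roll": 0}, {"translation": [36.4, -1.75, 0], "roll": 0}, {"translation": [36.4, -1.75, 0], "roll": 0}, {"translation": [36.4, -1.75, 0], "roll": 0}, {"translation": [36.4, -1.75, 0], "roll": 0}, {"translation": [36.4, -1.75, 0], "roll": 0}, {"translation": [0, 0, 20], "roll": -0.09}, {"translation": [0, 0, 20], "roll": -0.09}, {"translation": [0, 0, 20], "roll": -0.09}, {"translation": [0, 0, 0], "roll": 0}, {"translation": [0, 0, 0], "roll": 0}]' --fingers 0.6

```text
time: 1.95
tool_pos: [0.5071, 0.3638, 0.166]
tool_rot: [-3.139, 0.001, 1.838]
contact_force: [0.1, 0.3, 0.3]
opening: 0.055
grip_force: 0.0
```

```bash
python3 - <<'E'
from h import *
s=observe();cal=get_calibration("wrist");im=read_camera("wrist")[:,:,::-1]
import pickle;pickle.dump(cal,open("w1.pkl","wb"))
cv2.imwrite("pics/w1.png",im)
print(s["tool_pos"],s["tool_rot"],s["time"],s["contact_force"])
print([(d["at"],d["confidence"]) for d in search_frame("wrist","marker")])
# auto: grasp points projected
E
```

```text
[0.50705868 0.363801   0.16604373] [-3.13933480e+00  5.50149537e-04  1.83810931e+00] 1.95 [0.12193104 0.32482485 0.342048  ]
[([0.5095, 0.3714, 0.0113], 0.7)]
```

View pics/w1.png

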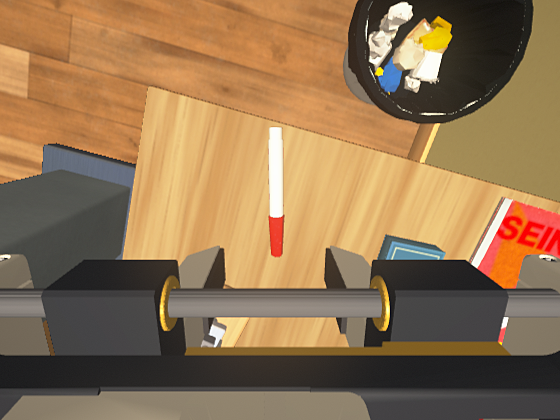

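The marker lies nearly straight along the tool's x, with its ends at (275,126) and (277,257). The pin tin is at (413,248), outside the finger path.

```bash
python3 - <<'E'
from h import *;import pickle
cal=pickle.load(open("w1.pkl","rb"))
a=onz("wrist",(275.5,126.5),.009,cal);b=onz("wrist",(277,256.5),.009,cal);d=a-b
print(a,b,np.linalg.norm(d),np.arctan2(d[1],d[0]))
m=(a+b)/2;t=np.array([.50706,.3638]);y=1.8381
e=m[:2]-t;print(m,"tool x,y mm",1e3*(e@[np.cos(y),np.sin(y)]),1e3*(e@[np.sin(y),-np.cos(y)]))
E
```

```text
[0.48911895 0.42883493 0.009     ] [0.52707199 0.29742899 0.009     ] 0.13677702508699233 1.8519675199574464
[0.50809547 0.36313196 0.009     ] tool x,y mm -0.9178134957546247 0.8222467659428541
```

step_arm --commands '[{"translation": [-0.9, 0.8, 30], "roll": -0.014}, {"translation": [0, 0, 34], "roll": 0}, {"translation": [0, 0, 34], "roll": 0}, {"translation": [0, 0, 30], "roll": 0}, {"translation": [0, 0, 20], "roll": 0}, {"translation": [0, 0, 10], "roll": 0}, {"translation": [0, 0, 4], "roll": 0}, {"translation": [0, 0, 0], "roll": 0}, {"translation": [0, 0, 0], "roll": 0}]'

```text
time: 2.8
tool_pos: [0.5098, 0.364, 0.0066]
tool_rot: [3.138, -0.001, 1.854]
contact_force: [0.3, 0.8, 0.2]
opening: 0.055
grip_force: 0.0
```

step_arm --commands '[{"translation": [0, 0, 0], "roll": 0}, {"translation": [0, 0, 0], "roll": 0}, {"translation": [0, 0, 0], "roll": 0}, {"translation": [0, 0, 0], "roll": 0}, {"translation": [0, 0, 0], "roll": 0}, {"translation": [0, 0, 0], "roll": 0}, {"translation": [0, 0, 0], "roll": 0}, {"translation": [0, 0, 0], "roll": 0}]' --fingers 0 --grip_force 25

```text
time: 3.47
tool_pos: [0.5086, 0.3634, 0.0048]
tool_rot: [3.141, 0.0, 1.855]
contact_force: [-0.2, 0.9, 0.9]
opening: 0.0144
grip_force: 25.0
```

step_arm --commands '[{"translation": [0, 0, -15], "roll": 0}, {"translation": [0, 0, -30], "roll": 0}, {"translation": [0, 0, -30], "roll": 0}, {"translation": [0, 0, -30], "roll": 0}, {"translation": [0, 0, -30], "roll": 0.0934}, {"translation": [0, 0, -30], "roll": 0.0934}, {"translation": [0, 0, -30], "roll": 0.0934}, {"translation": [0, 0, 0], "roll": 0.0934}, {"translation": [0, 0, 0], "roll": 0.0934}, {"translation": [-20, 0, 0], "roll": 0}, {"translation": [-35, -1, 0], "roll": 0}, {"translation": [-35, -1, 0], "roll": 0}, {"translation": [-35, -1, 0], "roll": 0}, {"translation": [-35, -1, 0], "roll": 0}, {"translation": [-35, -1, 0], "roll": 0}, {"translation": [-35, 0, 0], "roll": 0}, {"translation": [-25, 0, 0], "roll": 0}, {"translation": [-13, 0, 0], "roll": 0}, {"translation": [0, 0, 0], "roll": 0}, {"translation": [0, 0, 0], "roll": 0}]'

```text
time: 5.13
tool_pos: [0.4549, 0.1004, 0.1999]
tool_rot: [3.141, -0.0, 1.386]
contact_force: [0.6, 0.3, -0.6]
opening: 0.015
grip_force: 25.0
```

```bash
python3 - <<'E'
from h import *
s=observe();cal=get_calibration("wrist");im=read_camera("wrist")[:,:,::-1]
import pickle;pickle.dump(cal,open("w2.pkl","wb"))
cv2.imwrite("pics/w2.png",im)
print(s["tool_pos"],s["tool_rot"],s["time"],s["contact_force"],s["opening"])
for n in ("holder","marker","button_a"):print([(d["at"],d["confidence"]) for d in search_frame("wrist",n)])
E
```

```text
[0.45488017 0.1003921  0.19987377] [ 3.14131738e+00 -3.52545598e-04  1.38598411e+00] 5.1333 [ 0.57353814  0.2633406  -0.64992235] 0.014971833833939704
[([0.4768, 0.1881, 0.0132], 0.98)]
[([0.6223, 0.1413, 0.0208], 0.91), ([0.4627, 0.1278, 0.2036], 0.88)]
[]
```

View pics/w2.png

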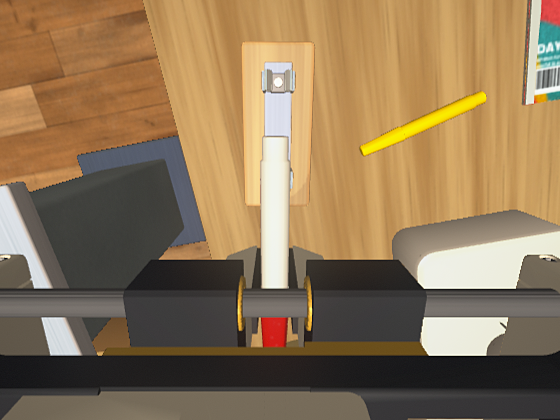

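The plate's corners are at (243,42), (313,42), (310,206) and (245,206), and the button in the far clip is at (278,83). The held marker's far end is at about (273,137).

```bash
python3 - <<'E'
from h import *;import pickle
cal=pickle.load(open("w2.pkl","rb"))
P=np.array([onz("wrist",p,.014,cal) for p in [(243,42),(313.5,42),(310.5,206),(245,206)]])
print(np.round(P,4).tolist(),np.linalg.norm(np.diff(P,axis=0),axis=1))
c=P.mean(0);d=(P[0]+P[1]-P[2]-P[3])/2;yaw=np.arctan2(d[1],d[0]);print(c,"yaw",yaw)
u=np.array([np.cos(yaw),np.sin(yaw)]);v=np.array([np.sin(yaw),-np.cos(yaw)])
for z in (.045,.055,.065,.07):
    b=onz("wrist",(278,83),z,cal)[:2]-c[:2];print("button z",z,"long",b@u*1e3,"lat",b@v*1e3)
ty=1.386;t=np.array([.45488,.10039]);U=np.array([np.cos(ty),np.sin(ty)]);V=np.array([np.sin(ty),-np.cos(ty)])
for px in ((273.5,138),(275,250)):
    m=onz("wrist",px,.203,cal)[:2]-t;print("marker in tool",m@U*1e3,m@V*1e3)
e=c[:2]-t;print("go tool x,y",e@U*1e3,e@V*1e3,"dyaw",yaw-ty)
E
```

```text
[[0.4512, 0.2501, 0.014], [0.5191, 0.2375, 0.014], [0.4911, 0.0729, 0.014], [0.4182, 0.0864, 0.014]] [0.06910919 0.1670061  0.07413794]
[0.46990381 0.16172312 0.014     ] yaw 1.3869436221514153
button z 0.045 long 43.12284863546489 lat -0.4509395358494228
button z 0.055 long 42.16661215671572 lat -0.5558604939494891
button z 0.065 long 41.21037567796652 lat -0.6607814520495503
button z 0.07 long 40.73225743859191 lat -0.7132419310996352
marker in tool 66.55889528232346 -0.6899778183259672
marker in tool 8.468537120408948 0.1082812856986373
go tool x,y 63.04940803128839 3.498270921295897 dyaw 0.0009436221514154131
```

step_arm --commands '[{"translation": [20, 1, 0], "roll": 0.008}, {"translation": [24, 1, 10], "roll": 0}, {"translation": [20, 1.2, 25], "roll": 0}, {"translation": [0, 0, 25], "roll": 0}, {"translation": [0, 0, 20], "roll": 0}, {"translation": [0, 0, 10], "roll": 0}, {"translation": [0, 0, 5], "roll": 0}, {"translation": [0, 0, 0], "roll": 0}, {"translation": [0, 0, 0], "roll": 0}]'

```text
time: 6.08
tool_pos: [0.4703, 0.1635, 0.105]
tool_rot: [3.141, -0.0, 1.38]
contact_force: [-0.0, -0.3, -0.9]
opening: 0.0147
grip_force: 25.0
```

```bash
python3 - <<'E'
from h import *
s=observe();print(s["tool_pos"],s["tool_rot"],s["contact_force"],s["torque"])
a=read_camera("scene")[:,:,::-1];b=read_camera("side")[:,:,::-1];w=read_camera("wrist")[:,:,::-1]
cv2.imwrite("pics/s3.png",a);cv2.imwrite("pics/d3.png",b);cv2.imwrite("pics/w3.png",w)
A=cv2.resize(a[180:300,225:345],(400,400),interpolation=2);B=cv2.resize(b[170:290,265:385],(400,400),interpolation=2)
cv2.imwrite("pics/c3.png",np.hstack([A,B]))
E
```

```text
[0.47028298 0.16346347 0.10504624] [ 3.14112667e+00 -1.90781516e-04  1.38044389e+00] [-0.02879081 -0.33297266 -0.85257196] [-0.0051187  -0.00033841  0.00760918]
```

View pics/c3.png

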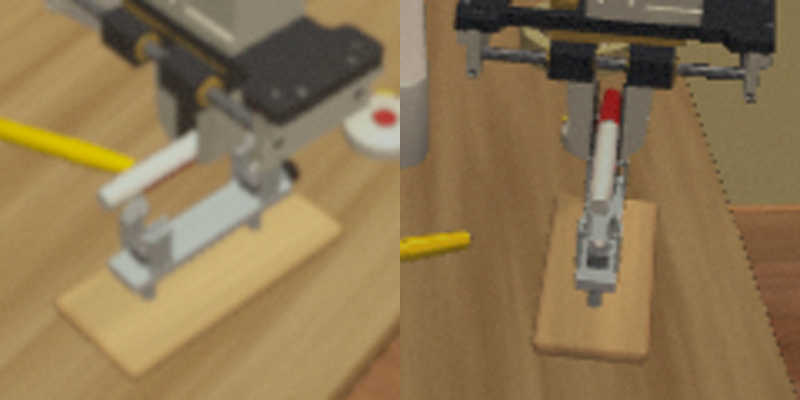

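View pics/w3.png

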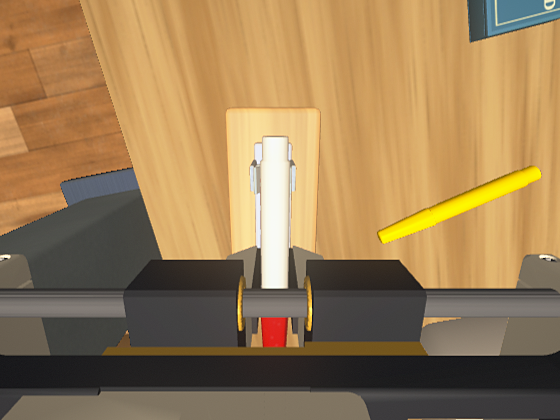

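The wrist picture shows the marker at columns 262 to 289 over the far clip, whose jaws span 250 to 296. Both side views agree that it is lined up and clear above. I check the lateral offset in numbers.

```bash
python3 - <<'E'
from h import *
cal=get_calibration("wrist")
s=observe();t=s["tool_pos"][:2];y=s["tool_rot"][2]
U=np.array([np.cos(y),np.sin(y)]);V=np.array([np.sin(y),-np.cos(y)])
def f(n,px,z):
    m=onz("wrist",px,z,cal)[:2]-t;print(n,z,"x %.1f y %.1f"%(m@U*1e3,m@V*1e3))
for r in (115,175,230): f("plateL",(227.2+(0.6 if r>200 else 0),r),.014);f("plateR",(320,r),.014)
f("plate far edge",(273,108),.014)
for z in (.07,.08): f("jawL",(250,178),z);f("jawR",(296,178),z)
for r in (145,175,230): f("mL",(262.5,r),.108);f("mR",(289,r),.108)
f("tip",(275,136),.108)
E
```

```text
plateL 0.014 x 77.6 y -35.8
plateR 0.014 x 77.6 y 34.4
plateL 0.014 x 31.8 y -37.8
plateR 0.014 x 31.8 y 36.3
plateL 0.014 x -14.9 y -39.2
plateR 0.014 x -14.9 y 38.3
plate far edge 0.014 x 82.6 y -1.2
jawL 0.07 x 39.9 y -15.3
jawR 0.07 x 39.9 y 13.2
jawL 0.08 x 41.8 y -14.6
jawR 0.08 x 41.8 y 12.5
mL 0.108 x 63.2 y -6.0
mR 0.108 x 63.2 y 6.8
mL 0.108 x 48.5 y -6.2
mR 0.108 x 48.5 y 7.0
mL 0.108 x 19.5 y -6.5
mR 0.108 x 19.5 y 7.4
tip 0.108 x 67.4 y 0.0
```

step_arm --commands '[{"translation": [-1.5, -1.2, 6], "roll": 0}, {"translation": [0, 0, 6], "roll": 0}, {"translation": [0, 0, 4], "roll": 0}, {"translation": [0, 0, 3], "roll": 0}, {"translation": [0, 0, 2], "roll": 0}, {"translation": [0, 0, 0], "roll": 0}]'

```text
time: 6.73
tool_pos: [0.4682, 0.1617, 0.0832]
tool_rot: [-3.141, 0.0, 1.38]
contact_force: [0.7, 0.1, -1.7]
opening: 0.0145
grip_force: 25.0
```

step_arm --commands '[{"translation": [0, 0, 1], "roll": 0}, {"translation": [0, 0, 1], "roll": 0}, {"translation": [0, 0, 1], "roll": 0}, {"translation": [0, 0, 0], "roll": 0}]'

```text
time: 7.07
tool_pos: [0.4688, 0.1618, 0.0808]
tool_rot: [3.141, -0.0, 1.38]
contact_force: [0.3, 0.1, -0.5]
opening: 0.0147
grip_force: 25.0
```

step_arm --commands '[{"translation": [0, 0, 1], "roll": 0}, {"translation": [0, 0, 1], "roll": 0}, {"translation": [0, 0, 1], "roll": 0}, {"translation": [0, 0, 0], "roll": 0}]'

```text
time: 7.4
tool_pos: [0.4694, 0.1619, 0.0789]
tool_rot: [3.139, -0.001, 1.38]
contact_force: [-1.5, -0.8, 8.8]
opening: 0.0142
grip_force: 25.0
```

step_arm --commands '[{"translation": [0, 0, 0.5], "roll": 0}, {"translation": [0, 0, 0], "roll": 0}]'

```text
time: 7.57
tool_pos: [0.4695, 0.1619, 0.0786]
tool_rot: [3.139, -0.001, 1.38]
contact_force: [-1.3, -0.4, 9.9]
opening: 0.0148
grip_force: 25.0
```

```bash
python3 - <<'E'
from h import *
s=observe();print({k:np.round(s[k],4).tolist() for k in s})
E
```

```text
{'time': 7.5667, 'qpos': [0.1777, 0.4663, 1.7979, -0.0002, 0.8745, 0.3688], 'qvel': [-0.0014, 0.0, -0.0004, 0.0022, -0.0003, 0.0001], 'joint_efforts': [0.1592, -38.2468, -16.2258, 0.2022, -0.3578, 0.0054], 'tool_pos': [0.4695, 0.1619, 0.0786], 'tool_rot': [3.1388, -0.0009, 1.3799], 'contact_force': [-1.3389, -0.4135, 9.9421], 'torque': [-0.1299, 0.1438, 0.0673], 'grip_force': 24.9833, 'opening': 0.0148}
```

step_arm --commands '[{"translation": [0, 0, 0.5], "roll": 0}, {"translation": [0, 0, 0], "roll": 0}]'

```text
time: 7.73
tool_pos: [0.4696, 0.162, 0.0782]
tool_rot: [3.139, -0.001, 1.38]
contact_force: [0.0, -0.8, 11.5]
opening: 0.0142
grip_force: 25.0
```

step_arm --commands '[{"translation": [0, 0, 0.5], "roll": 0}, {"translation": [0, 0, 0], "roll": 0}]'

```text
time: 7.9
tool_pos: [0.4695, 0.162, 0.0776]
tool_rot: [3.139, -0.001, 1.38]
contact_force: [-0.9, -0.4, 10.3]
opening: 0.0146
grip_force: 25.0
```

step_arm --commands '[{"translation": [0, 0, 0.5], "roll": 0}, {"translation": [0, 0, 0], "roll": 0}]'

```text
time: 8.07
tool_pos: [0.4695, 0.162, 0.077]
tool_rot: [3.139, -0.001, 1.38]
contact_force: [-1.0, 0.3, 9.0]
opening: 0.0147
grip_force: 25.0
```

step_arm --commands '[{"translation": [0, 0, 0.7], "roll": 0}, {"translation": [0, 0, 0], "roll": 0}]'

```text
time: 8.23
tool_pos: [0.4694, 0.162, 0.0761]
tool_rot: [3.139, -0.001, 1.38]
contact_force: [-0.3, 0.6, 7.9]
opening: 0.0147
grip_force: 25.0
```

step_arm --commands '[{"translation": [0, 0, 0.7], "roll": 0}, {"translation": [0, 0, 0], "roll": 0}]'

```text
time: 8.4
tool_pos: [0.4695, 0.162, 0.0755]
tool_rot: [3.139, -0.001, 1.38]
contact_force: [-0.2, -0.8, 9.3]
opening: 0.0146
grip_force: 25.0
```

step_arm --commands '[{"translation": [0, 0, 0.7], "roll": 0}, {"translation": [0, 0, 0], "roll": 0}]'

```text
time: 8.57
tool_pos: [0.4695, 0.162, 0.0748]
tool_rot: [3.139, -0.001, 1.38]
contact_force: [-0.2, -0.1, 9.2]
opening: 0.015
grip_force: 25.0
```

step_arm --commands '[{"translation": [0, 0, 0.7], "roll": 0}, {"translation": [0, 0, 0.3], "roll": 0}]'

```text
time: 8.73
tool_pos: [0.4695, 0.162, 0.0738]
tool_rot: [3.139, -0.001, 1.38]
contact_force: [-0.2, -0.0, 9.4]
opening: 0.0147
grip_force: 25.0
```

```bash
python3 - <<'E'
from h import *
s=observe();print(s["contact_force"],s["torque"],s["tool_pos"])
a=read_camera("scene")[:,:,::-1];b=read_camera("side")[:,:,::-1];w=read_camera("wrist")[:,:,::-1]
A=cv2.resize(a[190:280,245:335],(400,400),interpolation=2);W=cv2.resize(w[130:270,205:345],(400,400),interpolation=2)
cv2.imwrite("pics/c4.png",np.hstack([A,W]))
E
```

```text
[-0.15520617 -0.0437776   9.44342453] [-0.05478174  0.03882263 -0.03147534] [0.46950192 0.16200721 0.07379779]
```

View pics/c4.png

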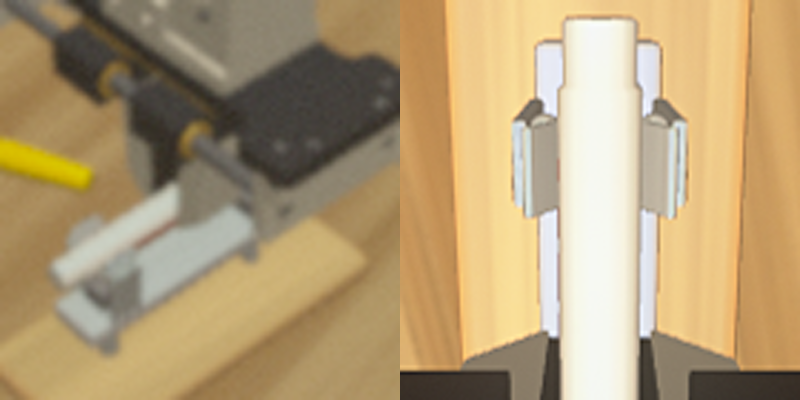

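The scene half shows the marker resting in the mouth of the near clip, not yet down. The wrist half shows it centred between the jaws. The force stays at 9 N, so either the marker is slipping in the grip or the bar is sliding. I check which.

```bash
python3 - <<'E'
from h import *
g=lambda i:cv2.cvtColor(i,cv2.COLOR_BGR2GRAY).astype(np.float32)
w3=cv2.imread("pics/w3.png");w=np.ascontiguousarray(read_camera("wrist")[:,:,::-1]);cv2.imwrite("pics/w4.png",w)
a0=cv2.imread("pics/scene0.png");a=np.ascontiguousarray(read_camera("scene")[:,:,::-1]);cv2.imwrite("pics/s4.png",a)
def sub(im,axis,sl):
    p=g(im)[sl].mean(axis);d=np.abs(np.diff(p));return p,d
for n,i in (("w3",w3),("w4",w)):
    for r in (160,200,235):
        p=g(i)[r-5:r+5,240:310].mean(0);d=np.diff(p)
        print(n,r,"edges",[int(k)+240 for k in np.argsort(-abs(d))[:6]],)
    p=g(i)[125:150,268:284].mean(1);print(n,"tip",np.round(p).astype(int).tolist())
# bar motion in scene: template of bar near end
for (y0,y1,x0,x1) in ((250,275,255,272),(225,262,295,330)):
    T=g(a0)[y0:y1,x0:x1];R=cv2.matchTemplate(g(a)[y0-8:y1+8,x0-8:x1+8],T,cv2.TM_CCOEFF_NORMED);_,v,_,l=cv2.minMaxLoc(R);print(v,l[0]-8,l[1]-8)
E
```

```text
w3 160 edges [256, 289, 290, 286, 255, 262]
w3 200 edges [259, 290, 260, 289, 291, 287]
w3 235 edges [255, 261, 259, 287, 288, 290]
w3 tip [211, 211, 211, 211, 211, 211, 212, 212, 212, 217, 188, 142, 226, 252, 248, 247, 247, 247, 247, 247, 247, 247, 247, 247, 247]
w4 160 edges [296, 252, 295, 251, 289, 259]
w4 200 edges [248, 247, 260, 300, 250, 301]
w4 235 edges [288, 259, 261, 293, 287, 286]
w4 tip [207, 207, 207, 207, 207, 207, 207, 207, 208, 212, 178, 172, 238, 248, 246, 245, 245, 245, 245, 245, 244, 244, 244, 244, 244]
0.8260771632194519 1 1
0.7457595467567444 0 0
```

The marker has not slipped in the grip, since its tip is still at row 136, and the bar has moved by 1 px at most. The lips are simply spreading, so I keep pressing gently.

step_arm --commands '[{"translation": [0, 0, 0.7], "roll": 0}, {"translation": [0, 0, 0.3], "roll": 0}]'

```text
time: 9.15
tool_pos: [0.4694, 0.162, 0.0726]
tool_rot: [3.139, -0.001, 1.38]
contact_force: [-0.8, 0.2, 6.9]
opening: 0.0145
grip_force: 25.0
```

step_arm --commands '[{"translation": [0, 0, 0.7], "roll": 0}, {"translation": [0, 0, 0.3], "roll": 0}]'

```text
time: 9.32
tool_pos: [0.4693, 0.162, 0.0715]
tool_rot: [3.139, -0.001, 1.38]
contact_force: [0.4, 0.1, 5.9]
opening: 0.0145
grip_force: 25.0
```

step_arm --commands '[{"translation": [0, 0, 0.7], "roll": 0}, {"translation": [0, 0, 0.3], "roll": 0}]'

```text
time: 9.48
tool_pos: [0.4693, 0.162, 0.0703]
tool_rot: [3.14, -0.001, 1.38]
contact_force: [1.3, 0.3, 5.1]
opening: 0.0148
grip_force: 25.0
```

```bash
python3 - <<'E'
from h import *
g=lambda i:cv2.cvtColor(i,cv2.COLOR_BGR2GRAY).astype(np.float32)
s3=cv2.imread("pics/s3.png");a=np.ascontiguousarray(read_camera("scene")[:,:,::-1]);cv2.imwrite("pics/s5.png",a)
s4=cv2.imread("pics/s4.png")
def sh(p,q,y0,y1,x0,x1):
    T=cv2.resize(g(p)[y0:y1,x0:x1],None,fx=5,fy=5,interpolation=2);I=cv2.resize(g(q)[y0-6:y1+6,x0-6:x1+6],None,fx=5,fy=5,interpolation=2)
    _,v,_,l=cv2.minMaxLoc(cv2.matchTemplate(I,T,5));return round(v,3),l[0]/5-6,l[1]/5-6
for n,q in(("s4",s4),("s5",a)): print(n,"bar end",sh(s3,q,256,268,256,275),"bar mid",sh(s3,q,240,260,278,295))
K=get_calibration("scene");M=np.array(K["camera_matrix"]);T=np.linalg.inv(np.array(K["world_from_camera"]))
def pr(p):
    c=T@np.r_[p,1];return M[0,0]*c[0]/-c[2]+M[0,2],M[1,1]*-c[1]/-c[2]+M[1,2]
print("5mm drop px",np.subtract(pr([.48,.22,.04]),pr([.48,.22,.045])))
w=read_camera("wrist")[:,:,::-1];print("tip",np.round(g(w.copy())[132:142,268:284].mean(1)).tolist())
E
```

```text
s4 bar end (0.996, 0.0, 0.0) bar mid (0.88, -0.7999999999999998, 1.0)
s5 bar end (0.995, 0.0, 0.0) bar mid (0.686, -1.0, 1.5999999999999996)
5mm drop px [0.1104105  1.78828115]
tip [207.0, 208.0, 213.0, 188.0, 123.0, 199.0, 248.0, 247.0, 245.0, 245.0]
```

The bar is fixed and the force is falling as the marker goes through the lips.

step_arm --commands '[{"translation": [0, 0, 0.7], "roll": 0}, {"translation": [0, 0, 0.3], "roll": 0}]'

```text
time: 9.75
tool_pos: [0.4688, 0.1619, 0.0687]
tool_rot: [3.141, -0.0, 1.38]
contact_force: [1.4, 0.8, 1.7]
opening: 0.0148
grip_force: 25.0
```

step_arm --commands '[{"translation": [0, 0, 0.7], "roll": 0}, {"translation": [0, 0, 0.3], "roll": 0}]'

```text
time: 9.92
tool_pos: [0.4686, 0.1618, 0.0673]
tool_rot: [3.142, 0.0, 1.38]
contact_force: [1.7, 0.9, -0.9]
opening: 0.0145
grip_force: 25.0
```

step_arm --commands '[{"translation": [0, 0, 0.7], "roll": 0}, {"translation": [0, 0, 0.3], "roll": 0}]'

```text
time: 10.08
tool_pos: [0.4687, 0.1617, 0.0664]
tool_rot: [3.141, 0.0, 1.38]
contact_force: [3.4, 0.7, -0.6]
opening: 0.0144
grip_force: 25.0
```

step_arm --commands '[{"translation": [0, 0, 0.7], "roll": 0}, {"translation": [0, 0, 0.3], "roll": 0}]'

```text
time: 10.25
tool_pos: [0.4687, 0.1616, 0.0654]
tool_rot: [3.141, 0.0, 1.38]
contact_force: [3.7, 0.6, -1.1]
opening: 0.0147
grip_force: 25.0
```

step_arm --commands '[{"translation": [0, 0, 0.7], "roll": 0}, {"translation": [0, 0, 0.3], "roll": 0}]'

```text
time: 10.42
tool_pos: [0.4681, 0.1617, 0.0644]
tool_rot: [-3.141, 0.0, 1.38]
contact_force: [1.4, -0.6, 0.2]
opening: 0.0146
grip_force: 25.0
```

step_arm --commands '[{"translation": [0, 0, 0.5], "roll": 0}, {"translation": [0, 0, 0], "roll": 0}]'

```text
time: 10.58
tool_pos: [0.4681, 0.1617, 0.0642]
tool_rot: [-3.141, 0.0, 1.38]
contact_force: [0.0, -0.4, 2.9]
opening: 0.0147
grip_force: 25.0
```

step_arm --commands '[{"translation": [0, 0, 0.5], "roll": 0}, {"translation": [0, 0, 0], "roll": 0}]'

```text
time: 10.75
tool_pos: [0.4681, 0.1617, 0.0642]
tool_rot: [-3.141, 0.0, 1.38]
contact_force: [-1.8, -1.2, 8.3]
opening: 0.0149
grip_force: 25.0
```

A rigid stop at 64.2 mm, about 15 mm below first contact, fits fully home. I unload and let go, then rise straight up.

step_arm --commands '[{"translation": [0, 0, -0.8], "roll": 0}, {"translation": [0, 0, 0], "roll": 0}]'

```text
time: 10.92
tool_pos: [0.468, 0.1617, 0.0642]
tool_rot: [-3.141, 0.0, 1.38]
contact_force: [-0.0, -0.6, 0.9]
opening: 0.0147
grip_force: 25.0
```

step_arm --commands '[{"translation": [0, 0, 0], "roll": 0}, {"translation": [0, 0, 0], "roll": 0}, {"translation": [0, 0, 0], "roll": 0}, {"translation": [0, 0, 0], "roll": 0}, {"translation": [0, 0, 0], "roll": 0}, {"translation": [0, 0, 0], "roll": 0}]' --fingers 0.5

```text
time: 11.42
tool_pos: [0.4685, 0.1618, 0.0644]
tool_rot: [-3.141, 0.0, 1.38]
contact_force: [0.2, 0.3, 0.6]
opening: 0.045
grip_force: 0.0
```

step_arm --commands '[{"translation": [0, 0, -5], "roll": 0}, {"translation": [0, 0, -15], "roll": 0}, {"translation": [0, 0, -25], "roll": 0}, {"translation": [0, 0, -30], "roll": 0}, {"translation": [0, 0, -30], "roll": 0}, {"translation": [-30, 0, -20], "roll": 0}, {"translation": [-30, 0, 0], "roll": 0}, {"translation": [-10, 0, 0], "roll": 0}, {"translation": [0, 0, 0], "roll": 0}, {"translation": [0, 0, 0], "roll": 0}]'

```text
time: 12.25
tool_pos: [0.4551, 0.093, 0.1894]
tool_rot: [-3.141, -0.0, 1.378]
contact_force: [0.1, 0.5, 0.6]
opening: 0.0454
grip_force: 0.0
```

```bash
python3 - <<'E'
from h import *
s=observe();print(s["contact_force"],s["tool_pos"],s["tool_rot"],s["opening"])
a=read_camera("scene")[:,:,::-1];b=read_camera("side")[:,:,::-1];w=read_camera("wrist")[:,:,::-1]
A=cv2.resize(a[210:290,245:335],(450,400),interpolation=2);W=cv2.resize(w[20:270,200:360],(256,400),interpolation=2)
cv2.imwrite("pics/c6.png",np.hstack([A,W]));cv2.imwrite("pics/s6.png",a);cv2.imwrite("pics/d6.png",b);cv2.imwrite("pics/w6.png",w)
E
```

```text
[0.08532502 0.47887393 0.56792115] [0.45513021 0.09296909 0.18942576] [-3.14137928e+00 -4.40757342e-04  1.37801207e+00] 0.04540211795776311
```

View pics/c6.png

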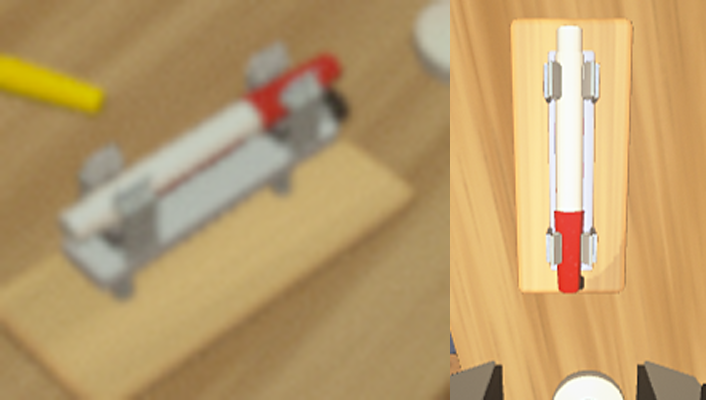

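The scene half shows the marker down in both clips, parallel to the bar, with lips above it at both ends. The wrist half shows it centred lengthwise on the bar, 23 px and 21 px overhang. I check numerically that it is level.

```bash
python3 - <<'E'
from h import *
for n,s,w in (("white end",(260,255.6),(275,37)),("red end",(311.5,223.8),(275,201))):
    print(n,tri(ray("scene",s),ray("wrist",w)))
g=lambda f:cv2.cvtColor(cv2.imread(f),cv2.COLOR_BGR2GRAY)
for n in ("tape_measure","pin_tin","masking_tape","marker"): print(n,[np.round(d["at"],3).tolist() for d in search_frame("scene",n)][:2])
print(observe()["time"])
E
```

```text
white end (array([0.48041762, 0.22745511, 0.06942833]), np.float64(0.0014644301152527599))
red end (array([0.45609269, 0.09590866, 0.06505743]), np.float64(0.0010432114803955825))
tape_measure [[0.445, -0.001, 0.014]]
pin_tin [[0.658, 0.314, 0.026]]
masking_tape [[0.438, -0.149, 0.021]]
marker [[0.467, 0.17, 0.074], [0.616, 0.141, 0.007]]
12.6
```

Both ends sit near the expected axis height of 67 mm. As a final check I feel the white end gently, fingers closed, 23 mm from the centre.

step_arm --commands '[{"translation": [31, 0, 0], "roll": 0}, {"translation": [31, 0, 0], "roll": 0}, {"translation": [31, 0, 0], "roll": 0}, {"translation": [0, 0, 25], "roll": 0}, {"translation": [0, 0, 30], "roll": 0}, {"translation": [0, 0, 25], "roll": 0}, {"translation": [0, 0, 15], "roll": 0}, {"translation": [0, 0, 8], "roll": 0}, {"translation": [0, 0, 4], "roll": 0}, {"translation": [0, 0, 0], "roll": 0}, {"translation": [0, 0, 0], "roll": 0}]' --fingers 0 --grip_force 5

```text
time: 13.52
tool_pos: [0.4735, 0.1845, 0.0832]
tool_rot: [3.14, -0.001, 1.38]
contact_force: [-0.3, -0.9, 0.3]
opening: 0.0004
grip_force: 0.0
```

step_arm --commands '[{"translation": [0, 0, 1], "roll": 0}, {"translation": [0, 0, 1], "roll": 0}, {"translation": [0, 0, 1], "roll": 0}, {"translation": [0, 0, 0], "roll": 0}]'

```text
time: 13.85
tool_pos: [0.473, 0.1843, 0.0797]
tool_rot: [3.141, -0.0, 1.38]
contact_force: [-0.8, 0.6, -0.4]
opening: 0.0006
grip_force: 0.0
```

step_arm --commands '[{"translation": [0, 0, 1], "roll": 0}, {"translation": [0, 0, 0.5], "roll": 0}, {"translation": [0, 0, 0], "roll": 0}]'

```text
time: 14.1
tool_pos: [0.4729, 0.1843, 0.0779]
tool_rot: [-3.142, 0.0, 1.38]
contact_force: [0.4, -0.0, 0.2]
opening: 0.0002
grip_force: 0.0
```

step_arm --commands '[{"translation": [0, 0, 1], "roll": 0}, {"translation": [0, 0, 0.5], "roll": 0}, {"translation": [0, 0, 0], "roll": 0}]'

```text
time: 14.35
tool_pos: [0.4728, 0.1843, 0.0763]
tool_rot: [-3.141, 0.0, 1.38]
contact_force: [0.2, 0.6, 0.1]
opening: 0.0002
grip_force: 0.0
```

step_arm --commands '[{"translation": [0, 0, 0.7], "roll": 0}, {"translation": [0, 0, 0], "roll": 0}]'

```text
time: 14.52
tool_pos: [0.4728, 0.1843, 0.0756]
tool_rot: [-3.142, 0.0, 1.38]
contact_force: [0.0, 1.4, 0.2]
opening: 0.0003
grip_force: 0.0
```

step_arm --commands '[{"translation": [0, 0, 0.5], "roll": 0}, {"translation": [0, 0, 0], "roll": 0}]'

```text
time: 14.68
tool_pos: [0.473, 0.1844, 0.0754]
tool_rot: [3.141, -0.0, 1.38]
contact_force: [-0.4, 0.4, 1.8]
opening: 0.0009
grip_force: 0.9
```

Contact at 75.4 mm is exactly home height. Now the red end.

step_arm --commands '[{"translation": [0, 0, -10], "roll": 0}, {"translation": [0, 0, -10], "roll": 0}, {"translation": [-15, 0, 0], "roll": 0}, {"translation": [-16, 0, 0], "roll": 0}, {"translation": [-15, 0, 0], "roll": 0}, {"translation": [0, 0, 9], "roll": 0}, {"translation": [0, 0, 6], "roll": 0}, {"translation": [0, 0, 2], "roll": 0}, {"translation": [0, 0, 1], "roll": 0}, {"translation": [0, 0, 0], "roll": 0}, {"translation": [0, 0, 0], "roll": 0}]'

```text
time: 15.6
tool_pos: [0.4644, 0.1397, 0.0773]
tool_rot: [3.141, -0.0, 1.381]
contact_force: [0.9, -0.4, 0.8]
opening: 0.0002
grip_force: 0.4
```

step_arm --commands '[{"translation": [0, 0, 0.7], "roll": 0}, {"translation": [0, 0, 0.5], "roll": 0}, {"translation": [0, 0, 0], "roll": 0}]'

```text
time: 15.85
tool_pos: [0.4646, 0.1395, 0.0764]
tool_rot: [3.14, -0.001, 1.38]
contact_force: [-0.3, 1.0, 4.5]
opening: 0.0005
grip_force: 1.9
```

step_arm --commands '[{"translation": [0, 0, 0.6], "roll": 0}, {"translation": [0, 0, 0], "roll": 0}]'

```text
time: 16.02
tool_pos: [0.4648, 0.1394, 0.0761]
tool_rot: [3.14, -0.001, 1.38]
contact_force: [0.2, 0.6, 6.7]
opening: 0.0005
grip_force: 3.0
```

The red end meets a rigid stop at 76.2 mm, so both ends are level within 1 mm. I withdraw.

step_arm --commands '[{"translation": [0, 0, -10], "roll": 0}, {"translation": [0, 0, -25], "roll": 0}, {"translation": [0, 0, -30], "roll": 0}, {"translation": [0, 0, -30], "roll": 0}, {"translation": [0, 0, -20], "roll": 0}, {"translation": [0, 0, 0], "roll": 0}, {"translation": [0, 0, 0], "roll": 0}, {"translation": [0, 0, 0], "roll": 0}]'

```text
time: 16.68
tool_pos: [0.4633, 0.1391, 0.1893]
tool_rot: [-3.14, 0.001, 1.38]
contact_force: [-0.2, -0.0, -0.6]
opening: 0.0001
grip_force: 0.0
```

```bash
python3 - <<'E'
from h import *
a=np.ascontiguousarray(read_camera("scene")[:,:,::-1]);b=cv2.imread("pics/s6.png")
print(cv2.absdiff(a,b)[225:290,250:300].mean(),observe()["contact_force"])
print(hand_in())
E
```

```text
1.496102564102564 [-0.29481243  0.32798932 -0.26667839]
the job is handed in; nothing more can be done
None
```

The red-capped marker is snapped into both clips, and a light touch found each end at a firm stop, level within 1 mm. Pushing never read above 12 N, I have let go, the other things on the desk were not touched, and the job was handed in at about 17 s.

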